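Sort the braai shelf: utensils, cartridges with gas, spent cartridges

TASK

The things on the braai shelf have got mixed up, so sort them: the grill brush goes into the dark wooden utensil tray with the tongs, and the three gas cartridges, which look alike and must be told apart by their weight, stand upright in the slatted wooden crate if they weigh 200 g or more (still gas in them) or upright in the steel tub if they weigh less (spent). Set the cartridges down gently without dropping them or knocking one over, and leave the pepper mill, the twist-cap box and the skewer vase where they are.

Things in the scene. Friction and masses are not known exactly. Their poses are not given: they have to be found in the camera images.
- cartridge_a: Butane cartridge, upright: tin can 60 mm in diameter, straight sides from 0 to 135 mm height, then a shoulder and a 42 mm wide cap; 165 mm tall in all. Origin: centre of the underside, z up. Loose. The three look alike; each weighs anything from 95 g (bare tin) to 325 g (full), newly drawn every run, felt only as force on the tool when lifted clear.
- cartridge_b: As cartridge_a.
- cartridge_c: As cartridge_a.
- brush: Grill brush, 192 mm long, on its bristles: head x 8 to 82 mm, 45 mm wide, bristles to 18 mm height, wooden block 18 to 32 mm, 4 mm scraper plate (47 mm wide) on the end; handle x 8 to -106 mm, 22 mm wide, 18 to 32 mm height. Origin: on the centre line at bottom height; balance point about x = 25 mm. Grip head or handle. About 150 g. Loose, its x roughly along world y.
- tongs: Steel serving tongs, locked shut (rigid), already lying in the far half of the tray, along its y; 205 mm long (x from -108 to 97 mm), 18 mm high, 30 mm wide at the origin, 37 mm at most, near x = 50 mm. Origin: bottom height, mid-length. Loose.
- crate: Crate for cartridges with gas: light wood, slatted sides; outside 270 mm (its x) by 110 mm (its y), 70 mm high, walls 7.5 mm, room for three cartridges in a row along its x, 80 mm apart. At one flank (tub and crate swap sides), x pointing away from the robot. Fixed. Origin: centre of the underside; inner floor at 8 mm.
- tub: Tub for spent cartridges: smooth steel, loop handle at either end; outside 270 mm (its x) by 110 mm (its y), 70 mm high, walls 7.5 mm, room for three cartridges in a row along its x, 80 mm apart. At one flank (tub and crate swap sides), x pointing away from the robot. Fixed. Origin: centre of the underside; inner floor at 7.5 mm.
- tray: Utensil tray: open, dark wood, beyond the brush, tongs lying in it; outside 150 mm (its x, away from the robot) by 260 mm (its y), 40 mm high, walls and floor 6 mm. The brush fits beside the tongs, along the tray's y, in its near half; it may also lie on them. Fixed. Origin: centre of the underside.
- mill: Bystander: white ceramic pepper mill, 54 mm in diameter, 122 mm tall with its crown knob. Origin at the centre of the underside. Loose.
- twistbox: Bystander: clear plastic box 70 x 70 mm, 78 mm high, with a 60 mm white twist cap, 100 mm tall in all. Origin at the centre of the underside. Loose.
- vase: Bystander: glass vase 86 mm in diameter, 130 mm tall, with steel kebab skewers standing in it to 220 mm height. Origin at the centre of the underside. Loose.

How it is judged:
By the outcome, as a careful person would: the job done as asked, in the order asked, and still so for the second after the job is handed in, with the robot touching nothing.
It also fails if it takes over 72 s, if anything falls off the work surface, if the arm or the gripper's body presses on something with over 40 N, if the wrist force passes 120 N, or if a joint passes its speed limit or range.

ROBOT

A 7-joint arm with a two-finger parallel gripper is mounted at the origin on the work surface. World frame = base frame: x ahead of the robot, y to its left, z up, the work surface at z = 0. Lengths are in mm, angles in rad, forces in N, time in s.
With the tool pointing down it reaches from about 400 to 925 mm from the base axis. Payload 4.1 kg.
Tool frame: the origin (TCP) lies at the very end of the fingers, on their centre line; the grasp point (between the pads) lies arm.hold_point_z behind it (arm.hold_point_z is the distance from the TCP to the grasp point, in mm); z points along the fingers, y is the line along which they close (so a half turn about z gives the same grasp; the last joint's range is limited). The gripper opens to 85 mm and grips with 20 to 120 N. Pads are 22 mm wide; open, the fingers measure 114 mm over their backs; the gripper's body (76 mm by 85 mm) begins 54 mm behind the grasp point. The pads swing forward as they close: fully open they stand 13 mm farther back than shut.
Start: joints at [1.094, 0.398, 0.045, 1.537, -0.019, 1.207, -0.051], TCP at [239.808, -604.182, 231.347] pointing down, gripper open.
Joint ranges: [-2.82, 2.82], [-0.49, 2.23], [-1.37, 1.46], [0, 2.46], [-1.36, 4.5], [0.23, 2], [-2.94, 2.94]. Speed limits (rad/s): [2.57, 2.57, 3.14, 3.14, 3.14, 3.14, 3.14].

INTERFACE

Orientations are given as [roll, pitch, yaw] about the fixed x, y, z axes, in that order (R = Rz(yaw) Ry(pitch) Rx(roll)).
In Python, from cell import arm gives the robot as it stands.
- The arm moves only by the tool step_arm, never from a script. Its arguments are lists of equal length, an entry for each row: "angular": the turn, a rotation vector about the tool's x, y, z as a fraction of full scale, a list of three; "translation": the shift along the tool's x, y, z as a fraction of full scale, a list of three; "gripper": the closure, from -1 (fully open) to 1 (shut). In form: {"angular": [[rx, ry, rz], ...], "translation": [[dx, dy, dz], ...], "gripper": [gripper, ...]}. A call has exactly 8 rows; each row shifts and turns the commanded pose from where the row before left it, along the tool's axes as they then stand; what a row does not reach is not made up. Full scale, the value 1, is 30 cm for a shift and 90 degrees for a turn. A row lasts 1/12 s, in which the tool goes at most 41.7 mm and 7.16 degrees, less where a joint would pass 70% of its speed; a pose out of reach is approached as far as the arm can. A call with a number of a shift or a turn outside -1 to 1 is refused whole. A call with a gripper value outside its range is refused whole. The fingers move at their own pace and stop on an object; "newtons" is the grip in N (left out, the last holds). Time passes only in rows, so rows that do not move let the fingers close, or fill a call up. It gives the time, the measured TCP pose, the force, the opening and the grip force at its end, in the units of the state.
- arm.sense(): the state, without advancing time (a new reading comes with each control period).
- arm.camera(name): name is "scene" or "top" or "wrist"; returns the picture (420x560x3 uint8, red, green, blue); there is no depth.
- arm.calibration(name): a dict with "mtx" (3x3 intrinsics, pixels), "dist" ([k1, k2, p1, p2, k3] as OpenCV has them; the pictures are not rectified), "xyz" and "orientation" of the camera in the world. Camera axes: x right, y down, z forward; pixel columns grow to the right and rows downward; lengths in mm; the calibration is good to about 2 mm. A picture is of the moment at which its call begins: read the wrist's pose just before it. calibration takes no time and is no camera call; for the wrist camera it gives the pose at the moment of the call.
- arm.finish_job(): hands the job in; it is judged then, once.
Trained networks look in the newest picture that a camera, given by its name, has taken for a name from the list of things; names that differ only in an ending like _2 or _b are one class to them, and where a whole thing is asked for, a point or a joint stands for the part that bears it (a point fixed in the world has none). Each returns a list of dicts, best first, with "score" (0 to 1); they miss things now and then, are a little off and sometimes report something else, mostly with a low value. They report only what shows in the picture. A call takes as long as a camera call.
- arm.boxes_of(camera, query): "centre" ([column, row] in pixels, amid what is visible of it).
- arm.pinpoint(camera, query): "centre" ([column, row] in pixels: a listed point, or the origin of a listed thing).
The state is a dict: "time_s": time; "joints": joint angles; "joint_vel": joint speeds; "joint_torque": joint torques, N m; "tcp_pos": TCP position; "tcp_rot": TCP orientation; "force": force on the tool from outside, world axes, zero at the start; "wrist_torque": the same for the moment, N m; "opening": finger opening in mm; "finger_force": force on a finger pad.
Only numpy, scipy, OpenCV 4.12 (cv2) and the standard library are available. Lean on these libraries where they do the work, as an engineer would, in place of code of your own. Each camera call takes 0.05 s, during which the arm holds its last target. There are 200 camera calls.

## Working session

There is one attempt and no reset: what is moved stays moved. The work goes in short steps, Python scripts to look and compute and a tool call to move; the robot and the scene stay as the last step left them, time stands still between calls to the robot, and variables do not carry over. Pictures are saved under pics/ and viewed, at most 10 in all, crops included, and the job is handed in when it is done.

Besides the shell and the picture viewer there is one more tool, called after "Request:" in YAML: its name, and indented under it one key for each argument. step_arm: Moves the arm, as the interface text tells. Its arguments: {"type":"object","properties":{"angular":{"type":"array","items":{"type":"array","items":{"type":"number","minimum":-1,"maximum":1}}},"translation":{"type":"array","items":{"type":"array","items":{"type":"number","minimum":-1,"maximum":1}}},"gripper":{"type":"array","items":{"type":"number"}},"newtons":{"type":"number"}},"required":["angular","translation","gripper"]}

```bash
mkdir -p pics; ls
cat > h.py <<'E'
import numpy as np, cv2
from scipy.spatial.transform import Rotation as R
from cell import arm
def ray(cam,px,z):
    c=arm.calibration(cam); K=np.array(c["mtx"]); d=np.array(c["dist"])
    u=cv2.undistortPoints(np.array([[px]],float),K,d)[0,0]
    M=R.from_euler('xyz',c["orientation"]).as_matrix(); o=np.array(c["xyz"])
    v=M@np.array([u[0],u[1],1]); return o+v*(z-o[2])/v[2]
def proj(cam,p):
    c=arm.calibration(cam); M=R.from_euler('xyz',c["orientation"]).as_matrix()
    q=(M.T@(np.array(p,float)-np.array(c["xyz"])))
    return cv2.projectPoints(q.reshape(1,1,3),np.zeros(3),np.zeros(3),np.array(c["mtx"]),np.array(c["dist"]))[0].ravel()
E
python3 - <<'E'
from h import *
ims={}
for n in("top","scene"):
    im=arm.camera(n); cv2.imwrite(f"pics/{n}0.png",im[:,:,::-1])
    c=arm.calibration(n); print(n,np.round(c["xyz"]),np.round(c["orientation"],2))
    for q in ["cartridge_a","brush","tongs","crate","tub","tray","mill","twistbox","vase"]:
        for r in arm.pinpoint(n,q)[:4]:
            if r["score"]>.2: print(n,q,round(r["score"],2),np.round(r["centre"]),np.round(ray(n,r["centre"],0)))
s=arm.sense();print({k:np.round(v,3) for k,v in s.items()},arm.hold_point_z)
E
```

```text
pics
top [ 483.   12. 1004.] [-3.05 -0.02 -1.54]
top cartridge_a 0.88 [358. 262.] [ 449. -210.    0.]
top cartridge_a 0.65 [280. 264.] [437. -17.   0.]
top cartridge_a 0.63 [196. 257.] [450. 189.   0.]
top brush 0.76 [301. 229.] [526. -67.   0.]
top tongs 0.92 [270. 139.] [751.  16.   0.]
top tongs 0.24 [199. 256.] [452. 181.   0.]
top crate 0.72 [423. 244.] [ 499. -371.    0.]
top tub 0.96 [126. 242.] [480. 362.   0.]
top tray 0.74 [268. 159.] [699.  20.   0.]
top tray 0.38 [277. 261.] [445. -11.   0.]
top tray 0.35 [362. 162.] [ 699. -219.    0.]
top mill 0.85 [360. 161.] [ 702. -214.    0.]
top twistbox 0.96 [192. 153.] [710. 212.   0.]
top vase 0.56 [144. 148.] [718. 331.   0.]
scene [1210.  215.  942.] [-2.5   0.01  1.86]
scene cartridge_a 0.86 [274. 176.] [442. -18.   0.]
scene cartridge_a 0.81 [358. 199.] [452. 185.   0.]
scene cartridge_a 0.64 [195. 165.] [ 460. -210.    0.]
scene brush 0.63 [240. 200.] [530. -71.   0.]
scene tongs 0.93 [253. 286.] [733.  24.   0.]
scene crate 0.76 [128. 164.] [ 500. -369.    0.]
scene tub 0.75 [431. 226.] [481. 355.   0.]
scene tray 0.72 [262. 269.] [689.  30.   0.]
scene tray 0.55 [130. 162.] [ 494. -367.    0.]
scene mill 0.73 [150. 249.] [ 710. -216.    0.]
scene mill 0.54 [249. 288.] [740.  18.   0.]
scene twistbox 0.91 [346. 300.] [710. 211.   0.]
scene vase 0.93 [406. 321.] [723. 336.  -0.]
{'time_s': np.float64(1.0), 'joints': array([ 1.094,  0.398,  0.045,  1.537, -0.019,  1.207, -0.051]), 'joint_vel': array([-0.   ,  0.001, -0.001,  0.001, -0.   , -0.   , -0.   ]), 'joint_torque': array([ 1.0000e-03, -4.7503e+01,  1.3630e+00, -2.5453e+01,  1.2000e-02,
        1.0000e-03, -0.0000e+00]), 'tcp_pos': array([ 239.81 , -604.173,  231.342]), 'tcp_rot': array([3.142, 0.   , 0.378]), 'force': array([-1.221,  0.205,  1.17 ]), 'wrist_torque': array([ 0.023, -0.016,  0.029]), 'finger_force': np.float64(0.0), 'opening': np.float64(85.362)} 18.700000000000003
```

View pics/top0.png

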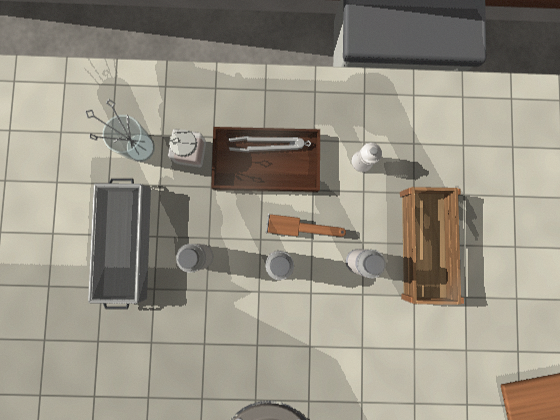

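View pics/scene0.png

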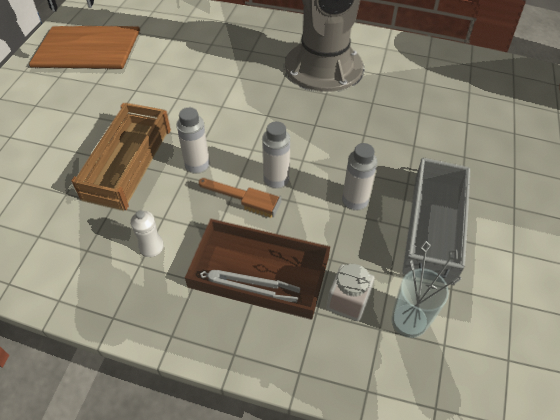

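Run:
```python
from h import *
for n,z,P in [("tub",70,[(95,185),(149,185),(143,303),(90,301)]),("crate",70,[(404,189),(460,187),(464,304),(411,302)]),("tray",40,[(213,128),(320,128),(320,190),(211,190)]),("brush",32,[(269,224),(344,233),(301,228)]),("tongs",15,[(230,143),(311,144)]),("caps",165,[(371,263),(282,265),(188,258)])]:
    print(n,[list(np.round(ray("top",p,z)[:2])) for p in P])
c=arm.calibration("wrist");print(np.round(c["xyz"]),np.round(c["orientation"],2))
for i in range(6):
    arm.camera("wrist");s=arm.sense();print(np.round(s["force"],2),round(s["time_s"],2))
```

```text
tub [[np.float64(611.0), np.float64(416.0)], [np.float64(614.0), np.float64(293.0)], [np.float64(346.0), np.float64(291.0)], [np.float64(347.0), np.float64(409.0)]]
crate [[np.float64(623.0), np.float64(-301.0)], [np.float64(632.0), np.float64(-433.0)], [np.float64(362.0), np.float64(-439.0)], [np.float64(364.0), np.float64(-317.0)]]
tray [[np.float64(763.0), np.float64(155.0)], [np.float64(772.0), np.float64(-105.0)], [np.float64(619.0), np.float64(-108.0)], [np.float64(611.0), np.float64(154.0)]]
brush [[np.float64(534.0), np.float64(12.0)], [np.float64(518.0), np.float64(-168.0)], [np.float64(527.0), np.float64(-65.0)]]
tongs [[np.float64(733.0), np.float64(115.0)], [np.float64(738.0), np.float64(-86.0)]]
caps [[np.float64(453.0), np.float64(-200.0)], [np.float64(444.0), np.float64(-17.0)], [np.float64(453.0), np.float64(176.0)]]
[ 311. -575.  375.] [ 2.83 -0.   -1.19]
[ 0.48 -0.34  0.07] 1.05
[-0.46 -0.5   1.11] 1.1
[ 0.94 -0.32 -1.1 ] 1.15
[-0.81 -0.17 -0.55] 1.2
[ 0.43 -0.41  0.03] 1.25
[-0.57  1.    0.11] 1.3
```

```bash
cat >> h.py <<'E'
def plan(*wps,start=None):
    """wps: (x,y,z,yaw). prints rows [dx,dy,dz | rz], fills to 8s"""
    s=arm.sense(); p=np.array(s["tcp_pos"]); y=s["tcp_rot"][2]; rows=[]
    print("at",np.round(p,1),np.round(s["tcp_rot"],3),round(s["time_s"],2))
    for w in wps:
        d=np.array(w[:3])-p; dy=(w[3]-y+np.pi)%(2*np.pi)-np.pi
        n=max(1,int(np.ceil(max(np.linalg.norm(d)/41,abs(dy)/np.radians(7.1)))))
        for i in range(n):
            Rt=R.from_euler('xyz',[np.pi,0,y]).as_matrix()
            rows.append((np.round(Rt.T@(d/n)/300,3)+0., round(-dy/n/(np.pi/2),3))); y+=dy/n
        p=np.array(w[:3])
    for i,(t,r) in enumerate(rows):
        if i%8==0: print("call",i//8)
        print("T",t.tolist(),"rz",r)
E
python3 -c "
from h import *
plan((526,-77,231,1.482))"
```

```text
at [ 239.8 -604.2  231.4] [3.141 0.    0.378] 1.3
call 0
T [0.102, -0.085, 0.0] rz -0.047
T [0.108, -0.078, 0.0] rz -0.047
T [0.114, -0.069, 0.0] rz -0.047
T [0.119, -0.061, 0.0] rz -0.047
T [0.123, -0.052, 0.0] rz -0.047
T [0.126, -0.043, 0.0] rz -0.047
T [0.129, -0.033, 0.0] rz -0.047
T [0.131, -0.024, 0.0] rz -0.047
call 1
T [0.133, -0.014, 0.0] rz -0.047
T [0.133, -0.004, 0.0] rz -0.047
T [0.133, 0.005, 0.0] rz -0.047
T [0.132, 0.015, 0.0] rz -0.047
T [0.131, 0.025, 0.0] rz -0.047
T [0.129, 0.034, 0.0] rz -0.047
T [0.126, 0.044, 0.0] rz -0.047
```

Request:
step_arm:
  angular:
    - [0, 0, -0.047]
    - [0, 0, -0.047]
    - [0, 0, -0.047]
    - [0, 0, -0.047]
    - [0, 0, -0.047]
    - [0, 0, -0.047]
    - [0, 0, -0.047]
    - [0, 0, -0.047]
  translation:
    - [0.102, -0.085, 0]
    - [0.108, -0.078, 0]
    - [0.114, -0.069, 0]
    - [0.119, -0.061, 0]
    - [0.123, -0.052, 0]
    - [0.126, -0.043, 0]
    - [0.129, -0.033, 0]
    - [0.131, -0.024, 0]
  gripper: [-1, -1, -1, -1, -1, -1, -1, -1]
  newtons: 60

```text
time_s: 1.97
tcp_pos: [393.0, -321.4, 231.7]
tcp_rot: [3.141, 0.0, 0.972]
force: [0.2, -0.3, -0.0]
opening: 85.4
finger_force: 0.0
```

Request:
step_arm:
  angular:
    - [0, 0, -0.047]
    - [0, 0, -0.047]
    - [0, 0, -0.047]
    - [0, 0, -0.047]
    - [0, 0, -0.047]
    - [0, 0, -0.047]
    - [0, 0, -0.047]
    - [0, 0, 0]
  translation:
    - [0.133, -0.014, 0]
    - [0.133, -0.004, 0]
    - [0.133, 0.005, 0]
    - [0.132, 0.015, 0]
    - [0.131, 0.025, 0]
    - [0.129, 0.034, 0]
    - [0.126, 0.044, 0]
    - [0, 0, 0]
  gripper: [-1, -1, -1, -1, -1, -1, -1, -1]

```text
time_s: 2.63
tcp_pos: [528.7, -66.7, 232.2]
tcp_rot: [3.138, -0.006, 1.5]
force: [0.2, 1.3, 0.3]
opening: 85.4
finger_force: 0.0
```

```bash
cat >> h.py <<'E'
def see(n,cam,zs,thr=.2):
    im=arm.camera(cam); cv2.imwrite(f"pics/{n}.png",im[:,:,::-1])
    for q,z in zs.items():
        for r in arm.pinpoint(cam,q)[:3]:
            if r["score"]>thr: print(q,round(r["score"],2),np.round(r["centre"]),np.round(ray(cam,r["centre"],z)))
E
python3 - <<'E'
from h import *
s=arm.sense();print(np.round(s["tcp_pos"],1),np.round(s["tcp_rot"],3),s["time_s"],np.round(s["joints"],2))
see("w1","wrist",{"brush":0,"cartridge_a":0,"tray":0})
for p in[(526,-77,25),(527,-67,0),(518,-168,32),(534,19,32)]:print(p,np.round(proj("wrist",p)))
E
```

```text
[528.7 -66.7 232.2] [ 3.138 -0.006  1.5  ] 2.6333 [ 0.46  0.21 -0.47  1.81  0.1   1.15 -0.12]
brush 0.56 [278. 174.] [524. -76.   0.]
cartridge_a 0.95 [187. 129.] [438. -25.   0.]
cartridge_a 0.91 [216. 298.] [ 440. -216.    0.]
tray 0.57 [446.  64.] [690.  11.   0.]
(526, -77, 25) [281. 177.]
(527, -67, 0) [281. 162.]
(518, -168, 32) [281. 267.]
(534, 19, 32) [281.  69.]
```

View pics/w1.png

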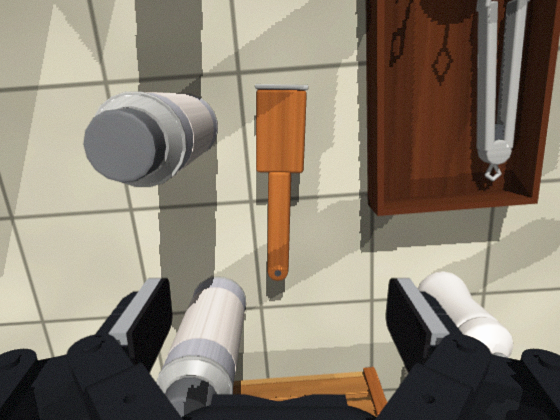

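Run:
```python
from h import *
h=ray("wrist",(281,87),32);t=ray("wrist",(278,279),32);j=ray("wrist",(280,171),32)
print(h,t,j,np.linalg.norm(h-t)); u=(h-t)/np.linalg.norm(h-t); yaw=np.arctan2(u[1],u[0])
g=(j-18*u+ (h+t)/2)/2; print(yaw,g)
print("cap",ray("wrist",(124,145),165))
plan((g[0],g[1],60,yaw),(g[0],g[1],7,yaw))
```

```text
[532.93290569   4.64946264  32.        ] [ 513.8407156  -181.79579508   32.        ] [525.62361836 -69.6063005   32.        ] 187.42023862944615
1.4687509669266317 [523.58839937 -88.04291436  32.        ]
cap [441.79863856 -20.30279249 165.        ]
at [524.8 -78.1 231.1] [-3.141e+00  1.000e-03  1.483e+00] 2.83
call 0
T [-0.007, 0.0, 0.114] rz 0.002
T [-0.007, 0.0, 0.114] rz 0.002
T [-0.007, 0.0, 0.114] rz 0.002
T [-0.007, 0.0, 0.114] rz 0.002
T [-0.007, 0.0, 0.114] rz 0.002
T [0.0, 0.0, 0.088] rz -0.0
T [0.0, 0.0, 0.088] rz -0.0
```

Request:
step_arm:
  angular:
    - [0, 0, 0]
    - [0, 0, 0]
    - [0, 0, 0]
    - [0, 0, 0]
    - [0, 0, 0]
    - [0, 0, 0]
    - [0, 0, 0]
    - [0, 0, 0]
  translation:
    - [0, 0.003, 0.115]
    - [0, 0, 0.115]
    - [0, 0, 0.115]
    - [0, 0, 0.115]
    - [0, 0, 0.115]
    - [0, 0, 0.115]
    - [0, 0, 0.055]
    - [0, 0, 0]
  gripper: [-1, -1, -1, -1, -1, -1, -1, -1]

```text
time_s: 3.5
tcp_pos: [521.8, -79.0, 3.9]
tcp_rot: [-3.133, 0.001, 1.482]
force: [0.2, 0.3, 0.4]
opening: 85.5
finger_force: 0.0
```

Request:
step_arm:
  angular:
    - [0, 0, 0]
    - [0, 0, 0]
    - [0, 0, 0]
    - [0, 0, 0]
    - [0, 0, 0]
    - [0, 0, 0]
    - [0, 0, 0]
    - [0, 0, 0]
  translation:
    - [0, 0, 0]
    - [0, 0, 0]
    - [0, 0, 0]
    - [0, 0, 0]
    - [0, 0, 0]
    - [0, 0, 0]
    - [0, 0, 0]
    - [0, 0, 0]
  gripper: [1, 1, 1, 1, 1, 1, 1, 1]

```text
time_s: 4.17
tcp_pos: [527.4, -77.2, 9.2]
tcp_rot: [3.139, 0.001, 1.485]
force: [-0.6, -0.4, 6.0]
opening: 20.8
finger_force: 61.7
```

Run:
```python
from h import *
s=arm.sense();print(s["opening"],s["finger_force"])
plan((526,-77,110,1.48),(674,24,110,1.604),(674,24,50,1.604))
```

```text
20.75138560093392 61.74336075782776
at [527.4 -77.2   9.2] [3.139e+00 1.000e-03 1.485e+00] 4.17
call 0
T [0.0, -0.002, -0.112] rz 0.001
T [0.0, -0.002, -0.112] rz 0.001
T [0.0, -0.002, -0.112] rz 0.001
T [0.076, 0.092, 0.0] rz -0.016
T [0.074, 0.094, 0.0] rz -0.016
T [0.071, 0.096, 0.0] rz -0.016
T [0.069, 0.098, 0.0] rz -0.016
T [0.067, 0.099, 0.0] rz -0.016
call 1
T [0.0, 0.0, 0.1] rz 0.0
T [0.0, 0.0, 0.1] rz 0.0
```

Request:
step_arm:
  angular:
    - [0, 0, 0]
    - [0, 0, 0]
    - [0, 0, 0]
    - [0, 0, -0.016]
    - [0, 0, -0.016]
    - [0, 0, -0.016]
    - [0, 0, -0.016]
    - [0, 0, -0.015]
  translation:
    - [0, 0, -0.112]
    - [0, 0, -0.112]
    - [0, 0, -0.112]
    - [0.076, 0.089, 0]
    - [0.074, 0.09, 0]
    - [0.071, 0.092, 0]
    - [0.069, 0.094, 0]
    - [0.067, 0.095, 0]
  gripper: [1, 1, 1, 1, 1, 1, 1, 1]

```text
time_s: 4.83
tcp_pos: [668.6, 26.0, 108.5]
tcp_rot: [-3.141, 0.001, 1.61]
force: [0.6, 0.0, -1.6]
opening: 21.1
finger_force: 60.9
```

Request:
step_arm:
  angular:
    - [0, 0, 0]
    - [0, 0, 0]
    - [0, 0, 0]
    - [0, 0, 0]
    - [0, 0, 0]
    - [0, 0, 0]
    - [0, 0, 0]
    - [0, 0, 0]
  translation:
    - [0, 0, 0]
    - [0, 0, 0]
    - [0, 0, 0]
    - [0, 0, 0]
    - [0, 0, 0]
    - [0, 0, 0]
    - [0, 0, 0]
    - [0, 0, 0]
  gripper: [1, 1, 1, 1, 1, 1, 1, 1]

```text
time_s: 5.5
tcp_pos: [667.8, 24.8, 108.8]
tcp_rot: [3.141, 0.0, 1.609]
force: [0.0, -0.5, -1.1]
opening: 20.9
finger_force: 60.7
```

Run:
```python
from h import *
s=arm.sense();print(np.round(s["tcp_pos"],1),np.round(s["tcp_rot"],3),s["opening"])
see("w2","wrist",{"tray":0,"brush":80,"tongs":6})
```

```text
[667.8  24.8 108.8] [3.141 0.    1.609] 20.851731006750118
brush 0.83 [277. 248.] [666.  29.  80.]
tongs 0.95 [378. 217.] [736.  24.   6.]
```

View pics/w2.png

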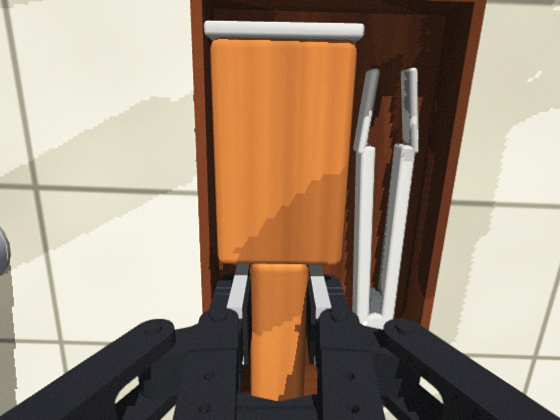

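Run:
```python
from h import *
for p,z in [((203,20),40),((206,180),40),((449,180),40),((457,20),40),((330,3),40),((355,145),12),((357,320),12),((205,30),110),((363,30),110)]: print(p,np.round(ray("wrist",p,z)))
```

```text
(203, 20) [624. 138.  40.]
(206, 180) [623.  53.  40.]
(449, 180) [765.  59.  40.]
(457, 20) [754. 143.  40.]
(330, 3) [689. 148.  40.]
(355, 145) [714.  74.  12.]
(357, 320) [729. -56.  12.]
(205, 30) [638. 123. 110.]
(363, 30) [693. 125. 110.]
```

Request:
step_arm:
  angular:
    - [0, 0, 0]
    - [0, 0, 0]
    - [0, 0, 0]
    - [0, 0, 0]
    - [0, 0, 0]
    - [0, 0, 0]
    - [0, 0, 0]
    - [0, 0, 0]
  translation:
    - [0, 0, 0.09]
    - [0, 0, 0.09]
    - [0, 0, 0.06]
    - [0, 0, 0.04]
    - [0, 0, 0.02]
    - [0, 0, 0.01]
    - [0, 0, 0]
    - [0, 0, 0]
  gripper: [1, 1, 1, 1, 1, 1, 1, 1]

```text
time_s: 6.37
tcp_pos: [669.2, 25.7, 16.8]
tcp_rot: [3.139, -0.0, 1.609]
force: [-0.5, 0.6, -1.8]
opening: 20.5
finger_force: 60.7
```

Request:
step_arm:
  angular:
    - [0, 0, 0]
    - [0, 0, 0]
    - [0, 0, 0]
    - [0, 0, 0]
    - [0, 0, 0]
    - [0, 0, 0]
    - [0, 0, 0]
    - [0, 0, 0]
  translation:
    - [0, 0, 0]
    - [0, 0, 0]
    - [0, 0, 0]
    - [0, 0, 0]
    - [0, 0, -0.05]
    - [0, 0, -0.1]
    - [0, 0, -0.1]
    - [0, 0, -0.12]
  gripper: [-0.06, -0.06, -0.06, -0.06, -0.06, -0.06, -0.06, -0.06]

```text
time_s: 7.03
tcp_pos: [667.0, 25.3, 127.6]
tcp_rot: [-3.14, -0.0, 1.61]
force: [0.6, 0.5, -0.5]
opening: 45.1
finger_force: 0.0
```

Run:
```python
from h import *
see("t1","top",{"brush":6,"tongs":6,"mill":0,"twistbox":0,"cartridge_a":0})
# next: pre-grasp over right cartridge; look on the way
plan((560,-100,300,0.8),(452,-205,300,0.0))
```

```text
brush 0.61 [258. 171.] [668.  43.   6.]
mill 0.7 [361. 162.] [ 699. -215.    0.]
mill 0.57 [202. 256.] [453. 173.   0.]
twistbox 0.61 [190. 149.] [718. 217.   0.]
cartridge_a 0.69 [200. 258.] [447. 179.   0.]
cartridge_a 0.62 [282. 264.] [439. -23.   0.]
cartridge_a 0.57 [356. 260.] [ 453. -204.    0.]
at [667.3  25.1 126.3] [-3.14   0.     1.609] 7.33
call 0
T [-0.058, -0.053, -0.083] rz 0.074
T [-0.063, -0.046, -0.083] rz 0.074
T [-0.068, -0.039, -0.083] rz 0.074
T [-0.072, -0.031, -0.083] rz 0.074
T [-0.075, -0.022, -0.083] rz 0.074
T [-0.077, -0.013, -0.083] rz 0.074
T [-0.078, -0.004, -0.083] rz 0.074
T [-0.072, -0.002, 0.0] rz 0.073
call 1
T [-0.071, 0.006, 0.0] rz 0.073
T [-0.07, 0.014, 0.0] rz 0.073
T [-0.068, 0.022, 0.0] rz 0.073
T [-0.065, 0.03, 0.0] rz 0.073
T [-0.061, 0.037, 0.0] rz 0.073
T [-0.057, 0.044, 0.0] rz 0.073
```

Request:
step_arm:
  angular:
    - [0, 0, 0.074]
    - [0, 0, 0.074]
    - [0, 0, 0.074]
    - [0, 0, 0.074]
    - [0, 0, 0.074]
    - [0, 0, 0.074]
    - [0, 0, 0.074]
    - [0, 0, 0.073]
  translation:
    - [-0.058, -0.053, -0.083]
    - [-0.063, -0.046, -0.083]
    - [-0.068, -0.039, -0.083]
    - [-0.072, -0.031, -0.083]
    - [-0.075, -0.022, -0.083]
    - [-0.077, -0.013, -0.083]
    - [-0.078, -0.004, -0.083]
    - [-0.072, -0.002, 0]
  gripper: [-1, -1, -1, -1, -1, -1, -1, -1]
  newtons: 40

```text
time_s: 8.0
tcp_pos: [546.5, -115.8, 305.1]
tcp_rot: [3.136, -0.004, 0.674]
force: [1.0, -0.3, 0.8]
opening: 85.4
finger_force: 0.0
```

Request:
step_arm:
  angular:
    - [0, 0, 0.073]
    - [0, 0, 0.073]
    - [0, 0, 0.073]
    - [0, 0, 0.073]
    - [0, 0, 0.073]
    - [0, 0, 0.073]
    - [0, 0, 0]
    - [0, 0, 0]
  translation:
    - [-0.071, 0.006, 0]
    - [-0.07, 0.014, 0]
    - [-0.068, 0.022, 0]
    - [-0.065, 0.03, 0]
    - [-0.061, 0.037, 0]
    - [-0.057, 0.044, 0]
    - [0, 0, 0]
    - [0, 0, 0]
  gripper: [-1, -1, -1, -1, -1, -1, -1, -1]

```text
time_s: 8.67
tcp_pos: [451.1, -204.2, 299.8]
tcp_rot: [-3.141, 0.002, -0.009]
force: [0.1, 1.5, -0.5]
opening: 85.6
finger_force: 0.0
```

Request:
step_arm:
  angular:
    - [0, 0, 0]
    - [0, 0, 0]
    - [0, 0, 0]
    - [0, 0, 0]
    - [0, 0, 0]
    - [0, 0, 0]
    - [0, 0, 0]
    - [0, 0, 0]
  translation:
    - [0, 0, 0]
    - [0, 0, 0]
    - [0, 0, 0]
    - [0, 0, 0]
    - [0, 0, 0]
    - [0, 0, 0]
    - [0, 0, 0]
    - [0, 0, 0]
  gripper: [-1, -1, -1, -1, -1, -1, -1, -1]

```text
time_s: 9.33
tcp_pos: [452.5, -203.4, 300.9]
tcp_rot: [3.141, -0.0, -0.007]
force: [0.5, -0.4, -0.0]
opening: 85.4
finger_force: 0.0
```

Run:
```python
from h import *
s=arm.sense();print(np.round(s["tcp_pos"],1),np.round(s["tcp_rot"],3),s["opening"],s["time_s"],np.round(s["joints"],2))
see("w3","wrist",{"cartridge_a":0,"crate":0})
```

```text
[ 452.5 -203.4  300.9] [ 3.141 -0.    -0.007] 85.43769059128395 9.3333 [ 0.49  0.08 -0.16  1.79  0.01  1.28 -1.25]
cartridge_a 0.85 [119. 169.] [443. -10.   0.]
cartridge_a 0.79 [282. 165.] [ 447. -207.    0.]
crate 0.85 [428. 123.] [ 494. -377.    0.]
```

View pics/w3.png

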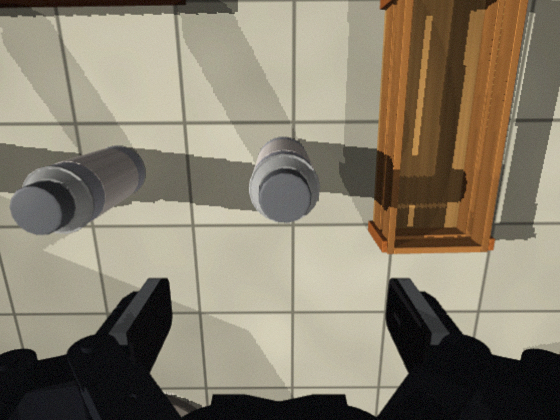

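Run:
```python
from h import *
for p,z in [((284,195),165),((40,207),165),((387,250),70),((493,248),70),((381,10),70),((527,10),70)]: print(p,np.round(ray("wrist",p,z)))
for x,y in [(451,-203)]: print(np.round(proj("wrist",(x,y,165))),np.round(proj("wrist",(452.5,-203.4,118))))
```

```text
(284, 195) [ 453. -207.  165.]
(40, 207) [445. -15. 165.]
(387, 250) [ 364. -321.   70.]
(493, 248) [ 366. -436.   70.]
(381, 10) [ 600. -296.   70.]
(527, 10) [ 598. -428.   70.]
[279. 198.] [279. 182.]
```

Request:
step_arm:
  angular:
    - [0, 0, 0]
    - [0, 0, 0]
    - [0, 0, 0]
    - [0, 0, 0]
    - [0, 0, 0]
    - [0, 0, 0]
    - [0, 0, 0]
    - [0, 0, 0]
  translation:
    - [0, 0.009, 0.12]
    - [0, 0, 0.12]
    - [0, 0, 0.12]
    - [0, 0, 0.12]
    - [0, 0, 0.09]
    - [0, 0, 0.06]
    - [0, 0, 0.03]
    - [0, 0, 0.013]
  gripper: [-1, -1, -1, -1, -1, -1, -1, -1]

```text
time_s: 10.15
tcp_pos: [451.6, -205.9, 97.7]
tcp_rot: [-3.141, 0.002, -0.007]
force: [-0.3, 0.2, -0.2]
opening: 85.1
finger_force: 0.0
```

Request:
step_arm:
  angular:
    - [0, 0, 0]
    - [0, 0, 0]
    - [0, 0, 0]
    - [0, 0, 0]
    - [0, 0, 0]
    - [0, 0, 0]
    - [0, 0, 0]
    - [0, 0, 0]
  translation:
    - [0, 0, 0]
    - [0, 0, 0]
    - [0, 0, 0]
    - [0, 0, 0]
    - [0, 0, 0]
    - [0, 0, 0]
    - [0, 0, 0]
    - [0, 0, 0]
  gripper: [-0.3, -0.3, 1, 1, 1, 1, 1, 1]

```text
time_s: 10.82
tcp_pos: [453.8, -206.9, 100.6]
tcp_rot: [3.14, -0.003, -0.007]
force: [0.1, -0.9, 7.3]
opening: 58.9
finger_force: 43.9
```

Request:
step_arm:
  angular:
    - [0, 0, 0]
    - [0, 0, 0]
    - [0, 0, 0]
    - [0, 0, 0]
    - [0, 0, 0]
    - [0, 0, 0]
    - [0, 0, 0]
    - [0, 0, 0]
  translation:
    - [0, 0, -0.03]
    - [0, 0, -0.08]
    - [0, 0, -0.12]
    - [0, 0, -0.12]
    - [0, 0, -0.12]
    - [0, 0, -0.1]
    - [0, 0, -0.06]
    - [0, 0, -0.03]
  gripper: [1, 1, 1, 1, 1, 1, 1, 1]

```text
time_s: 11.48
tcp_pos: [453.2, -206.2, 300.2]
tcp_rot: [3.14, -0.004, -0.007]
force: [0.7, -0.6, -2.1]
opening: 58.9
finger_force: 44.1
```

```bash
cat >> h.py <<'E'
def weigh(n=24):
    arm.camera("wrist"); F=[];s0=arm.sense()
    for i in range(n):
        arm.camera("top"); s=arm.sense(); F.append(s["force"])
    F=np.array(F); print("F",np.round(F.mean(0),2),"sd",np.round(F.std(0)/np.sqrt(n),2),"t",round(s["time_s"],2),"open",round(s["opening"],1))
E
python3 - <<'E'
from h import *
weigh(24)
s=arm.sense();plan((497,-372,s["tcp_pos"][2],.05))
E
```

```text
F [-0.07 -0.02 -2.68] sd [0.1  0.1  0.11] t 12.73 open 59.2
at [ 452.4 -206.1  297. ] [ 3.141 -0.    -0.007] 12.73
call 0
T [0.03, 0.11, 0.0] rz -0.007
T [0.029, 0.111, 0.0] rz -0.007
T [0.028, 0.111, 0.0] rz -0.007
T [0.027, 0.111, 0.0] rz -0.007
T [0.025, 0.112, 0.0] rz -0.007
```

```bash
python3 -c "
from h import *
plan((577,-368,297,.05))"
```

```text
at [ 452.4 -206.1  297. ] [ 3.141 -0.    -0.007] 12.73
call 0
T [0.084, 0.107, 0.0] rz -0.007
T [0.083, 0.108, 0.0] rz -0.007
T [0.081, 0.109, 0.0] rz -0.007
T [0.08, 0.11, 0.0] rz -0.007
T [0.079, 0.111, 0.0] rz -0.007
```

Spread over 6 rows with softer ends.

Request:
step_arm:
  angular:
    - [0, 0, -0.005]
    - [0, 0, -0.007]
    - [0, 0, -0.007]
    - [0, 0, -0.007]
    - [0, 0, -0.005]
    - [0, 0, -0.004]
    - [0, 0, 0]
    - [0, 0, 0]
  translation:
    - [0.05, 0.064, 0]
    - [0.083, 0.108, 0]
    - [0.083, 0.108, 0]
    - [0.081, 0.11, 0]
    - [0.07, 0.095, 0]
    - [0.04, 0.06, 0]
    - [0, 0, 0]
    - [0, 0, 0]
  gripper: [1, 1, 1, 1, 1, 1, 1, 1]

```text
time_s: 13.4
tcp_pos: [577.2, -368.5, 295.6]
tcp_rot: [-3.14, 0.002, 0.046]
force: [-0.7, -0.2, -3.2]
opening: 58.9
finger_force: 44.3
```

Request:
step_arm:
  angular:
    - [0, 0, 0]
    - [0, 0, 0]
    - [0, 0, 0]
    - [0, 0, 0]
    - [0, 0, 0]
    - [0, 0, 0]
    - [0, 0, 0]
    - [0, 0, 0]
  translation:
    - [0, 0, 0.05]
    - [0, 0, 0.08]
    - [0, 0, 0.05]
    - [0, 0, 0.03]
    - [0, 0, 0]
    - [0, 0, 0]
    - [0, 0, 0]
    - [0, 0, 0]
  gripper: [1, 1, 1, 1, 1, 1, 1, 1]

```text
time_s: 14.07
tcp_pos: [578.0, -367.9, 235.9]
tcp_rot: [3.14, -0.003, 0.048]
force: [-0.2, 0.1, -2.2]
opening: 59.0
finger_force: 44.4
```

Run:
```python
from h import *
s=arm.sense();print(np.round(s["tcp_pos"],1),np.round(s["tcp_rot"],3),s["time_s"])
see("w4","wrist",{"crate":0})
```

```text
[ 578.  -367.9  235.9] [ 3.14e+00 -3.00e-03  4.80e-02] 14.0667
```

View pics/w4.png

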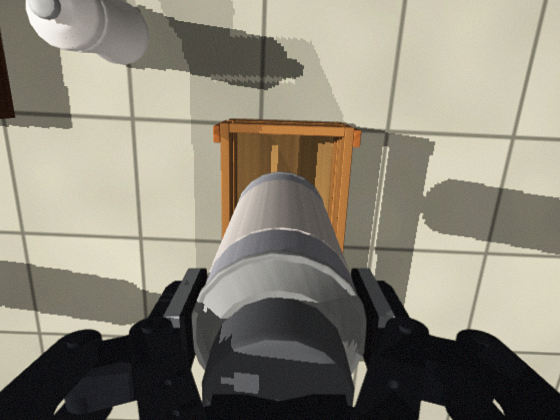

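Run:
```python
from h import *
for p in [(218,126),(360,128),(233,136),(351,136),(222,235),(232,220),(337,240)]: print(p,np.round(ray("wrist",p,70)))
```

```text
(218, 126) [ 627. -315.   70.]
(360, 128) [ 631. -431.   70.]
(233, 136) [ 619. -328.   70.]
(351, 136) [ 624. -425.   70.]
(222, 235) [ 532. -319.   70.]
(232, 220) [ 546. -328.   70.]
(337, 240) [ 532. -422.   70.]
```

Request:
step_arm:
  angular:
    - [0, 0, 0]
    - [0, 0, 0]
    - [0, 0, 0]
    - [0, 0, 0]
    - [0, 0, 0]
    - [0, 0, 0]
    - [0, 0, 0]
    - [0, 0, 0]
  translation:
    - [0, 0.027, 0.05]
    - [0, 0, 0.1]
    - [0, 0, 0.1]
    - [0, 0, 0.08]
    - [0, 0, 0.05]
    - [0, 0, 0.02]
    - [0, 0, 0.01]
    - [0, 0, 0]
  gripper: [1, 1, 1, 1, 1, 1, 1, 1]

```text
time_s: 14.83
tcp_pos: [577.6, -376.1, 110.6]
tcp_rot: [3.141, 0.0, 0.048]
force: [0.1, -0.8, -2.5]
opening: 59.3
finger_force: 44.4
```

Request:
step_arm:
  angular:
    - [0, 0, 0]
    - [0, 0, 0]
    - [0, 0, 0]
    - [0, 0, 0]
    - [0, 0, 0]
    - [0, 0, 0]
    - [0, 0, 0]
    - [0, 0, 0]
  translation:
    - [0, 0, 0]
    - [0, 0, 0]
    - [0, 0, 0]
    - [0, 0, 0.003]
    - [0, 0, 0]
    - [0, 0, 0]
    - [0, 0, 0]
    - [0, 0, 0]
  gripper: [1, 1, 1, 1, 1, 1, 1, 1]

```text
time_s: 15.5
tcp_pos: [577.7, -375.7, 110.2]
tcp_rot: [3.141, -0.0, 0.048]
force: [0.6, 0.4, -2.1]
opening: 59.1
finger_force: 44.4
```

Request:
step_arm:
  angular:
    - [0, 0, 0]
    - [0, 0, 0]
    - [0, 0, 0]
    - [0, 0, 0]
    - [0, 0, 0]
    - [0, 0, 0]
    - [0, 0, 0]
    - [0, 0, 0]
  translation:
    - [0, 0, 0.003]
    - [0, 0, 0]
    - [0, 0, 0.003]
    - [0, 0, 0]
    - [0, 0, 0]
    - [0, 0, 0]
    - [0, 0, 0]
    - [0, 0, 0]
  gripper: [1, 1, 1, 1, 1, 1, 1, 1]

```text
time_s: 16.17
tcp_pos: [577.8, -375.7, 108.7]
tcp_rot: [3.141, -0.0, 0.048]
force: [-0.4, 0.4, 1.2]
opening: 59.1
finger_force: 44.6
```

Run:
```python
from h import *
weigh(5); print(arm.sense()["tcp_pos"])
```

```text
F [-1.    0.17  2.35] sd [0.21 0.17 0.27] t 16.47 open 58.8
[ 577.8260458  -375.79575289  108.69879941]
```

Request:
step_arm:
  angular:
    - [0, 0, 0]
    - [0, 0, 0]
    - [0, 0, 0]
    - [0, 0, 0]
    - [0, 0, 0]
    - [0, 0, 0]
    - [0, 0, 0]
    - [0, 0, 0]
  translation:
    - [0, 0, 0]
    - [0, 0, 0]
    - [0, 0, 0]
    - [0, 0, -0.03]
    - [0, 0, -0.1]
    - [0, 0, -0.13]
    - [0, 0, -0.13]
    - [0, 0, -0.1]
  gripper: [-0.6, -0.8, -1, -1, -1, -1, -1, -1]

```text
time_s: 17.13
tcp_pos: [578.4, -376.2, 259.6]
tcp_rot: [3.139, -0.003, 0.048]
force: [1.2, -0.5, -0.3]
opening: 85.1
finger_force: 0.0
```

Run:
```python
from h import *
see("t2","top",{"cartridge_a":8,"mill":0})
plan((442,-18,265,0.0))
```

```text
cartridge_a 0.86 [203. 259.] [446. 171.   8.]
cartridge_a 0.82 [427. 215.] [ 570. -380.    8.]
cartridge_a 0.79 [279. 262.] [444. -16.   8.]
mill 0.91 [358. 162.] [ 698. -209.    0.]
mill 0.38 [270. 144.] [738.  15.   0.]
at [ 579.4 -376.8  260. ] [ 3.137 -0.007  0.048] 17.28
call 0
T [-0.04, -0.122, -0.002] rz 0.003
T [-0.041, -0.121, -0.002] rz 0.003
T [-0.041, -0.121, -0.002] rz 0.003
T [-0.042, -0.121, -0.002] rz 0.003
T [-0.042, -0.121, -0.002] rz 0.003
T [-0.043, -0.121, -0.002] rz 0.003
T [-0.044, -0.12, -0.002] rz 0.003
T [-0.044, -0.12, -0.002] rz 0.003
call 1
T [-0.045, -0.12, -0.002] rz 0.003
T [-0.045, -0.12, -0.002] rz 0.003
```

Request:
step_arm:
  angular:
    - [0, 0, 0.003]
    - [0, 0, 0.003]
    - [0, 0, 0.003]
    - [0, 0, 0.003]
    - [0, 0, 0.003]
    - [0, 0, 0.003]
    - [0, 0, 0.003]
    - [0, 0, 0.003]
  translation:
    - [-0.04, -0.122, -0.002]
    - [-0.041, -0.121, -0.002]
    - [-0.041, -0.121, -0.002]
    - [-0.042, -0.121, -0.002]
    - [-0.042, -0.121, -0.002]
    - [-0.043, -0.121, -0.002]
    - [-0.044, -0.12, -0.002]
    - [-0.044, -0.12, -0.002]
  gripper: [-1, -1, -1, -1, -1, -1, -1, -1]

```text
time_s: 17.95
tcp_pos: [465.6, -87.3, 259.0]
tcp_rot: [-3.142, 0.002, 0.01]
force: [0.8, 0.5, 0.4]
opening: 85.3
finger_force: 0.0
```

Request:
step_arm:
  angular:
    - [0, 0, 0.003]
    - [0, 0, 0.003]
    - [0, 0, 0]
    - [0, 0, 0]
    - [0, 0, 0]
    - [0, 0, 0]
    - [0, 0, 0]
    - [0, 0, 0]
  translation:
    - [-0.045, -0.12, -0.002]
    - [-0.045, -0.12, -0.002]
    - [0, 0, 0]
    - [0, 0, 0]
    - [0, 0, 0]
    - [0, 0, 0]
    - [0, 0, 0]
    - [0, 0, 0]
  gripper: [-1, -1, -1, -1, -1, -1, -1, -1]

```text
time_s: 18.62
tcp_pos: [440.0, -18.3, 260.9]
tcp_rot: [-3.141, 0.001, -0.001]
force: [-0.6, -0.3, 0.6]
opening: 85.5
finger_force: 0.0
```

Run:
```python
from h import *
s=arm.sense();print(np.round(s["tcp_pos"],1),np.round(s["tcp_rot"],3),np.round(s["joints"],2))
see("w5","wrist",{"cartridge_a":0})
```

```text
[440.  -18.3 260.9] [-3.141e+00  1.000e-03 -1.000e-03] [ 0.25  0.   -0.31  1.96  0.    1.18 -1.63]
cartridge_a 0.85 [ 96. 157.] [450. 183.   0.]
cartridge_a 0.68 [275. 167.] [439. -13.   0.]
```

View pics/w5.png

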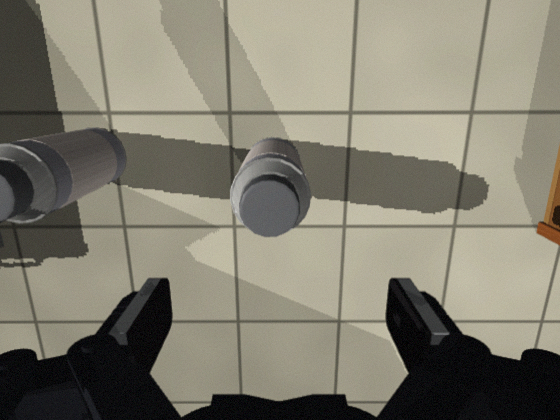

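Run:
```python
from h import *
p=ray("wrist",(270,206),165);print(p, ray("wrist",(0,193),165)); plan((p[0],p[1],99,0))
```

```text
[443.86600529 -11.16192199 165.        ] [453.08034869 168.19902554 165.        ]
at [440.  -17.9 261.1] [-3.142e+00  0.000e+00 -1.000e-03] 18.72
call 0
T [0.003, -0.006, 0.135] rz -0.0
T [0.003, -0.006, 0.135] rz -0.0
T [0.003, -0.006, 0.135] rz -0.0
T [0.003, -0.006, 0.135] rz -0.0
```

Request:
step_arm:
  angular:
    - [0, 0, 0]
    - [0, 0, 0]
    - [0, 0, 0]
    - [0, 0, 0]
    - [0, 0, 0]
    - [0, 0, 0]
    - [0, 0, 0]
    - [0, 0, 0]
  translation:
    - [0.01, -0.017, 0.05]
    - [0, 0, 0.1]
    - [0, 0, 0.11]
    - [0, 0, 0.11]
    - [0, 0, 0.09]
    - [0, 0, 0.05]
    - [0, 0, 0.02]
    - [0, 0, 0.01]
  gripper: [-1, -1, -1, -1, -1, -1, -1, -1]

```text
time_s: 19.38
tcp_pos: [442.4, -12.2, 98.4]
tcp_rot: [-3.141, 0.002, 0.001]
force: [1.1, -0.2, 0.9]
opening: 85.1
finger_force: 0.0
```

Request:
step_arm:
  angular:
    - [0, 0, 0]
    - [0, 0, 0]
    - [0, 0, 0]
    - [0, 0, 0]
    - [0, 0, 0]
    - [0, 0, 0]
    - [0, 0, 0]
    - [0, 0, 0]
  translation:
    - [0, 0, 0]
    - [0, 0, 0]
    - [0, 0, 0]
    - [0, 0, 0]
    - [0, 0, 0]
    - [0, 0, 0]
    - [0, 0, 0]
    - [0, 0, 0]
  gripper: [-0.3, -0.3, 1, 1, 1, 1, 1, 1]

```text
time_s: 20.05
tcp_pos: [444.5, -11.9, 100.7]
tcp_rot: [3.141, -0.003, 0.001]
force: [-0.2, 1.2, 7.2]
opening: 59.0
finger_force: 43.9
```

Request:
step_arm:
  angular:
    - [0, 0, 0]
    - [0, 0, 0]
    - [0, 0, 0]
    - [0, 0, 0]
    - [0, 0, 0]
    - [0, 0, 0]
    - [0, 0, 0]
    - [0, 0, 0]
  translation:
    - [0, 0, -0.03]
    - [0, 0, -0.08]
    - [0, 0, -0.12]
    - [0, 0, -0.12]
    - [0, 0, -0.12]
    - [0, 0, -0.1]
    - [0, 0, -0.06]
    - [0, 0, -0.03]
  gripper: [1, 1, 1, 1, 1, 1, 1, 1]

```text
time_s: 20.72
tcp_pos: [443.6, -12.0, 300.4]
tcp_rot: [3.141, -0.004, 0.001]
force: [0.7, 0.6, -1.7]
opening: 59.1
finger_force: 44.0
```

Run:
```python
from h import *
weigh(24)
plan((497,-376,296,.03));plan((480,355,296,0))
```

```text
F [-0.08  0.12 -2.23] sd [0.13 0.11 0.09] t 21.97 open 59.0
at [442.9 -12.1 297.3] [ 3.141e+00 -0.000e+00  1.000e-03] 21.97
call 0
T [0.02, 0.135, 0.0] rz -0.002
T [0.02, 0.135, 0.0] rz -0.002
T [0.019, 0.135, 0.0] rz -0.002
T [0.019, 0.135, 0.0] rz -0.002
T [0.018, 0.135, 0.0] rz -0.002
T [0.018, 0.135, 0.0] rz -0.002
T [0.017, 0.135, 0.0] rz -0.002
T [0.017, 0.135, 0.0] rz -0.002
call 1
T [0.016, 0.135, 0.0] rz -0.002
at [442.9 -12.1 297.3] [ 3.141e+00 -0.000e+00  1.000e-03] 21.97
call 0
T [0.014, -0.136, 0.0] rz 0.0
T [0.014, -0.136, 0.0] rz 0.0
T [0.014, -0.136, 0.0] rz 0.0
T [0.014, -0.136, 0.0] rz 0.0
T [0.014, -0.136, 0.0] rz 0.0
T [0.014, -0.136, 0.0] rz 0.0
T [0.014, -0.136, 0.0] rz 0.0
T [0.014, -0.136, 0.0] rz 0.0
call 1
T [0.014, -0.136, 0.0] rz 0.0
```

Run:
```python
from h import *
F=[];T=[];W=[]
for i in range(26):
    arm.camera("top"); s=arm.sense(); F.append(s["force"]);T.append(s["joint_torque"]);W.append(s["wrist_torque"])
for A in (F,T,W): A=np.array(A);print(np.round(A.mean(0),3),np.round(A.std(0),3))
print(np.round(s["joints"],4),s["time_s"])
```

```text
[-0.182  0.061 -2.176] [0.492 0.56  0.565]
[ 0.0000e+00 -2.5215e+01  1.1900e-01 -2.6932e+01  1.2000e-02  4.0000e-03
  0.0000e+00] [0.001 0.001 0.    0.001 0.    0.    0.   ]
[ 0.001 -0.013 -0.001] [0.035 0.026 0.027]
[ 0.2537 -0.0195 -0.3168  1.8966 -0.0063  1.2635 -1.631 ] 23.2667
```

Request:
step_arm:
  angular:
    - [0, 0, -0.002]
    - [0, 0, -0.002]
    - [0, 0, -0.002]
    - [0, 0, -0.002]
    - [0, 0, -0.002]
    - [0, 0, -0.002]
    - [0, 0, -0.002]
    - [0, 0, -0.002]
  translation:
    - [0.01, 0.07, 0]
    - [0.02, 0.135, 0]
    - [0.019, 0.135, 0]
    - [0.019, 0.135, 0]
    - [0.018, 0.135, 0]
    - [0.018, 0.135, 0]
    - [0.018, 0.135, 0]
    - [0.018, 0.135, 0]
  gripper: [1, 1, 1, 1, 1, 1, 1, 1]

```text
time_s: 23.93
tcp_pos: [488.7, -318.0, 297.3]
tcp_rot: [3.141, -0.0, 0.026]
force: [1.4, 0.2, -1.7]
opening: 59.4
finger_force: 44.0
```

Request:
step_arm:
  angular:
    - [0, 0, -0.002]
    - [0, 0, 0]
    - [0, 0, 0]
    - [0, 0, 0]
    - [0, 0, 0]
    - [0, 0, 0]
    - [0, 0, 0]
    - [0, 0, 0]
  translation:
    - [0.016, 0.12, 0]
    - [0.009, 0.06, 0]
    - [0.004, 0.02, 0]
    - [0, 0, 0.05]
    - [0, 0, 0.08]
    - [0, 0, 0.04]
    - [0, 0, 0.02]
    - [0, 0, 0]
  gripper: [1, 1, 1, 1, 1, 1, 1, 1]

```text
time_s: 24.6
tcp_pos: [498.4, -374.3, 238.7]
tcp_rot: [-3.139, 0.003, 0.03]
force: [0.0, 0.5, -1.8]
opening: 58.6
finger_force: 44.2
```

Request:
step_arm:
  angular:
    - [0, 0, 0]
    - [0, 0, 0]
    - [0, 0, 0]
    - [0, 0, 0]
    - [0, 0, 0]
    - [0, 0, 0]
    - [0, 0, 0]
    - [0, 0, 0]
  translation:
    - [0, 0, 0]
    - [0, 0, 0]
    - [0, 0, 0]
    - [0, 0, 0]
    - [0, 0, 0]
    - [0, 0, 0]
    - [0, 0, 0]
    - [0, 0, 0]
  gripper: [1, 1, 1, 1, 1, 1, 1, 1]

```text
time_s: 25.27
tcp_pos: [499.0, -375.7, 240.4]
tcp_rot: [3.141, -0.0, 0.029]
force: [0.7, 1.0, -2.4]
opening: 59.1
finger_force: 44.2
```

Run:
```python
from h import *
plan((497,-376,110,.03))
```

```text
at [ 499.  -375.7  240.4] [ 3.141 -0.     0.029] 25.27
call 0
T [-0.002, 0.0, 0.109] rz -0.0
T [-0.002, 0.0, 0.109] rz -0.0
T [-0.002, 0.0, 0.109] rz -0.0
T [-0.002, 0.0, 0.109] rz -0.0
```

Request:
step_arm:
  angular:
    - [0, 0, 0]
    - [0, 0, 0]
    - [0, 0, 0]
    - [0, 0, 0]
    - [0, 0, 0]
    - [0, 0, 0]
    - [0, 0, 0]
    - [0, 0, 0]
  translation:
    - [-0.006, 0, 0.05]
    - [0, 0, 0.1]
    - [0, 0, 0.11]
    - [0, 0, 0.09]
    - [0, 0, 0.05]
    - [0, 0, 0.02]
    - [0, 0, 0.01]
    - [0, 0, 0]
  gripper: [1, 1, 1, 1, 1, 1, 1, 1]

```text
time_s: 25.93
tcp_pos: [497.6, -376.0, 111.6]
tcp_rot: [3.141, -0.0, 0.029]
force: [0.4, 0.1, -1.4]
opening: 58.6
finger_force: 44.2
```

Request:
step_arm:
  angular:
    - [0, 0, 0]
    - [0, 0, 0]
    - [0, 0, 0]
    - [0, 0, 0]
    - [0, 0, 0]
    - [0, 0, 0]
    - [0, 0, 0]
    - [0, 0, 0]
  translation:
    - [0, 0, 0.003]
    - [0, 0, 0]
    - [0, 0, 0.003]
    - [0, 0, 0]
    - [0, 0, 0.003]
    - [0, 0, 0]
    - [0, 0, 0]
    - [0, 0, 0]
  gripper: [1, 1, 1, 1, 1, 1, 1, 1]

```text
time_s: 26.6
tcp_pos: [497.3, -375.9, 108.8]
tcp_rot: [3.141, -0.0, 0.029]
force: [-0.6, 1.3, -0.8]
opening: 59.0
finger_force: 44.3
```

Run:
```python
from h import *
weigh(2); print(arm.sense()["tcp_pos"])
```

```text
F [ 0.12  0.12 -0.8 ] sd [0.24 0.13 0.04] t 26.75 open 59.2
[ 497.33708649 -375.89509571  108.83642666]
```

Request:
step_arm:
  angular:
    - [0, 0, 0]
    - [0, 0, 0]
    - [0, 0, 0]
    - [0, 0, 0]
    - [0, 0, 0]
    - [0, 0, 0]
    - [0, 0, 0]
    - [0, 0, 0]
  translation:
    - [0, 0, 0.002]
    - [0, 0, 0]
    - [0, 0, 0]
    - [0, 0, 0]
    - [0, 0, 0]
    - [0, 0, 0]
    - [0, 0, 0]
    - [0, 0, 0]
  gripper: [1, 1, 1, 1, -0.6, -0.8, -1, -1]

```text
time_s: 27.42
tcp_pos: [497.2, -375.8, 107.7]
tcp_rot: [-3.142, 0.0, 0.029]
force: [-0.1, 0.5, 0.1]
opening: 85.1
finger_force: 0.0
```

Request:
step_arm:
  angular:
    - [0, 0, 0]
    - [0, 0, 0]
    - [0, 0, 0]
    - [0, 0, 0]
    - [0, 0, 0]
    - [0, 0, 0]
    - [0, 0, 0]
    - [0, 0, 0]
  translation:
    - [0, 0, 0]
    - [0, 0, -0.03]
    - [0, 0, -0.1]
    - [0, 0, -0.13]
    - [0, 0, -0.13]
    - [0, 0, -0.13]
    - [0, 0, -0.07]
    - [0, 0, -0.036]
  gripper: [-1, -1, -1, -1, -1, -1, -1, -1]

```text
time_s: 28.08
tcp_pos: [498.7, -376.9, 301.2]
tcp_rot: [3.137, -0.007, 0.029]
force: [0.1, -0.1, 0.9]
opening: 85.3
finger_force: 0.0
```

Run:
```python
from h import *
see("t3","top",{"cartridge_a":8})
plan((443,-12,297.3,0.001))
```

```text
cartridge_a 0.94 [200. 256.] [454. 179.   8.]
cartridge_a 0.75 [426. 246.] [ 492. -376.    8.]
cartridge_a 0.61 [144. 145.] [723. 329.   8.]
at [ 498.1 -376.4  298.3] [ 3.139 -0.004  0.029] 28.18
call 0
T [-0.016, -0.135, 0.0] rz 0.002
T [-0.017, -0.135, 0.0] rz 0.002
T [-0.017, -0.135, 0.0] rz 0.002
T [-0.018, -0.135, 0.0] rz 0.002
T [-0.018, -0.135, 0.0] rz 0.002
T [-0.019, -0.135, 0.0] rz 0.002
T [-0.019, -0.135, 0.0] rz 0.002
T [-0.019, -0.135, 0.0] rz 0.002
call 1
T [-0.02, -0.135, 0.0] rz 0.002
```

Request:
step_arm:
  angular:
    - [0, 0, 0.002]
    - [0, 0, 0.002]
    - [0, 0, 0.002]
    - [0, 0, 0.002]
    - [0, 0, 0.002]
    - [0, 0, 0.002]
    - [0, 0, 0.002]
    - [0, 0, 0.002]
  translation:
    - [-0.016, -0.135, 0]
    - [-0.017, -0.135, 0]
    - [-0.017, -0.135, 0]
    - [-0.018, -0.135, 0]
    - [-0.018, -0.135, 0]
    - [-0.019, -0.135, 0]
    - [-0.019, -0.135, 0]
    - [-0.019, -0.135, 0]
  gripper: [-1, -1, -1, -1, -1, -1, -1, -1]

```text
time_s: 28.85
tcp_pos: [446.2, -50.8, 293.3]
tcp_rot: [-3.141, 0.004, 0.004]
force: [1.2, -0.1, 0.1]
opening: 85.5
finger_force: 0.0
```

Request:
step_arm:
  angular:
    - [0, 0, 0.002]
    - [0, 0, 0]
    - [0, 0, 0]
    - [0, 0, 0]
    - [0, 0, 0]
    - [0, 0, 0]
    - [0, 0, 0]
    - [0, 0, 0]
  translation:
    - [-0.02, -0.135, 0]
    - [0, 0, 0]
    - [0, 0, 0]
    - [0, 0, 0]
    - [0, 0, 0]
    - [0, 0, 0]
    - [0, 0, 0]
    - [0, 0, 0]
  gripper: [-1, -1, -1, -1, -1, -1, -1, -1]

```text
time_s: 29.52
tcp_pos: [442.3, -13.0, 295.5]
tcp_rot: [-3.142, 0.0, -0.001]
force: [0.3, -0.5, -0.7]
opening: 85.4
finger_force: 0.0
```

Request:
step_arm:
  angular:
    - [0, 0, 0]
    - [0, 0, 0]
    - [0, 0, 0]
    - [0, 0, 0]
    - [0, 0, 0]
    - [0, 0, 0]
    - [0, 0, 0]
    - [0, 0, 0]
  translation:
    - [0, 0, 0]
    - [0, 0, 0]
    - [0, 0, 0]
    - [0, 0, 0]
    - [0, 0, 0]
    - [0, 0, 0]
    - [0, 0, 0]
    - [0, 0, 0]
  gripper: [-1, -1, -1, -1, -1, -1, -1, -1]

```text
time_s: 30.18
tcp_pos: [442.3, -12.1, 295.8]
tcp_rot: [3.141, -0.0, 0.001]
force: [-0.4, 0.4, 0.2]
opening: 85.6
finger_force: 0.0
```

Run:
```python
from h import *
F=[]
for i in range(8):
    arm.camera("wrist"); s=arm.sense(); F.append(s["force"])
print(np.round(s["joint_torque"],3),np.round(s["joints"],4),s["tcp_pos"],np.mean(F,0))
print(arm.pinpoint("wrist","cartridge_a")[:2])
plan((452,181,297,0))
```

```text
[-1.0000e-03 -2.4329e+01  1.0900e-01 -2.5936e+01  1.2000e-02  1.0000e-03
  0.0000e+00] [ 0.238  -0.02   -0.3012  1.9004 -0.0061  1.2602 -1.6312] [442.28556444 -12.12532244 295.7829995 ] [0.16735436 0.02812803 0.17397366]
[{'centre': [117.2, 153.9], 'score': 0.85}]
at [442.3 -12.1 295.8] [ 3.141e+00 -0.000e+00  1.000e-03] 30.63
call 0
T [0.007, -0.129, -0.001] rz 0.0
T [0.007, -0.129, -0.001] rz 0.0
T [0.007, -0.129, -0.001] rz 0.0
T [0.007, -0.129, -0.001] rz 0.0
T [0.006, -0.129, -0.001] rz 0.0
```

Request:
step_arm:
  angular:
    - [0, 0, 0]
    - [0, 0, 0]
    - [0, 0, 0]
    - [0, 0, 0]
    - [0, 0, 0]
    - [0, 0, 0]
    - [0, 0, 0]
    - [0, 0, 0]
  translation:
    - [0.007, -0.129, 0]
    - [0.007, -0.129, 0]
    - [0.007, -0.129, 0]
    - [0.007, -0.129, 0]
    - [0.006, -0.129, 0]
    - [0, 0, 0]
    - [0, 0, 0]
    - [0, 0, 0]
  gripper: [-1, -1, -1, -1, -1, -1, -1, -1]

```text
time_s: 31.3
tcp_pos: [452.4, 180.8, 295.5]
tcp_rot: [3.141, 0.0, 0.001]
force: [-0.1, -0.9, -0.2]
opening: 85.1
finger_force: 0.0
```

Request:
step_arm:
  angular:
    - [0, 0, 0]
    - [0, 0, 0]
    - [0, 0, 0]
    - [0, 0, 0]
    - [0, 0, 0]
    - [0, 0, 0]
    - [0, 0, 0]
    - [0, 0, 0]
  translation:
    - [0, 0, 0]
    - [0, 0, 0]
    - [0, 0, 0]
    - [0, 0, 0]
    - [0, 0, 0]
    - [0, 0, 0]
    - [0, 0, 0]
    - [0, 0, 0]
  gripper: [-1, -1, -1, -1, -1, -1, -1, -1]

```text
time_s: 31.97
tcp_pos: [452.3, 181.4, 295.8]
tcp_rot: [3.141, -0.0, 0.001]
force: [0.7, -0.4, 0.3]
opening: 85.3
finger_force: 0.0
```

Run:
```python
from h import *
s=arm.sense();print(np.round(s["tcp_pos"],1),np.round(s["joints"],4),np.round(s["joint_torque"],3),s["time_s"])
see("w6","wrist",{"cartridge_a":0,"tub":0})
```

```text
[452.3 181.4 295.8] [ 0.0159  0.0769 -0.5126  1.8085  0.0396  1.2663 -2.0773] [ 3.9000e-02 -2.8039e+01 -8.2100e-01 -2.5964e+01  1.5000e-02  2.0000e-03
  0.0000e+00] 31.9667
cartridge_a 0.89 [281. 162.] [451. 179.   0.]
```

View pics/w6.png

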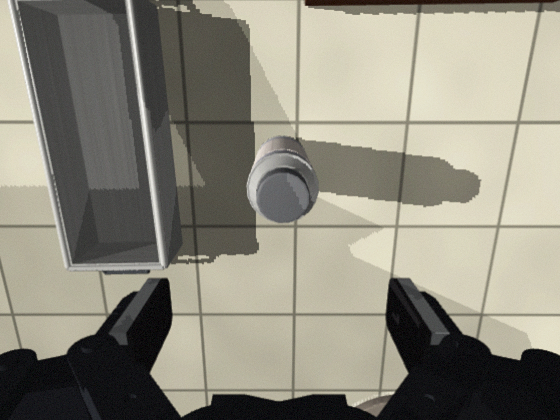

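Run:
```python
from h import *
p=ray("wrist",(283,195),165);print(p)
for q in [(66,270),(167,268),(129,2),(12,2)]: print(np.round(ray("wrist",q,70)))
plan((p[0],p[1],99,0))
```

```text
[454.5061095  178.88343914 165.        ]
[344. 415.  70.]
[346. 304.  70.]
[605. 314.  70.]
[605. 417.  70.]
at [452.3 181.4 295.8] [ 3.141e+00 -0.000e+00  1.000e-03] 32.12
call 0
T [0.001, 0.002, 0.131] rz 0.0
T [0.001, 0.002, 0.131] rz 0.0
T [0.001, 0.002, 0.131] rz 0.0
T [0.001, 0.002, 0.131] rz 0.0
T [0.001, 0.002, 0.131] rz 0.0
```

Request:
step_arm:
  angular:
    - [0, 0, 0]
    - [0, 0, 0]
    - [0, 0, 0]
    - [0, 0, 0]
    - [0, 0, 0]
    - [0, 0, 0]
    - [0, 0, 0]
    - [0, 0, 0]
  translation:
    - [0.005, 0.007, 0.11]
    - [0, 0, 0.12]
    - [0, 0, 0.12]
    - [0, 0, 0.12]
    - [0, 0, 0.09]
    - [0, 0, 0.06]
    - [0, 0, 0.025]
    - [0, 0, 0.01]
  gripper: [-1, -1, -1, -1, -1, -1, -1, -1]

```text
time_s: 32.78
tcp_pos: [453.1, 179.0, 98.1]
tcp_rot: [3.141, 0.002, 0.001]
force: [0.8, -0.1, 0.1]
opening: 85.3
finger_force: 0.0
```

Request:
step_arm:
  angular:
    - [0, 0, 0]
    - [0, 0, 0]
    - [0, 0, 0]
    - [0, 0, 0]
    - [0, 0, 0]
    - [0, 0, 0]
    - [0, 0, 0]
    - [0, 0, 0]
  translation:
    - [0, 0, 0]
    - [0, 0, 0]
    - [0, 0, 0]
    - [0, 0, 0]
    - [0, 0, 0]
    - [0, 0, 0]
    - [0, 0, 0]
    - [0, 0, 0]
  gripper: [-0.3, -0.3, 1, 1, 1, 1, 1, 1]

```text
time_s: 33.45
tcp_pos: [455.3, 179.7, 100.9]
tcp_rot: [-3.141, -0.003, 0.001]
force: [0.2, -0.5, 6.2]
opening: 59.2
finger_force: 43.4
```

Request:
step_arm:
  angular:
    - [0, 0, 0]
    - [0, 0, 0]
    - [0, 0, 0]
    - [0, 0, 0]
    - [0, 0, 0]
    - [0, 0, 0]
    - [0, 0, 0]
    - [0, 0, 0]
  translation:
    - [0, 0, -0.03]
    - [0, 0, -0.08]
    - [0, 0, -0.12]
    - [0, 0, -0.12]
    - [0, 0, -0.12]
    - [0, 0, -0.1]
    - [0, 0, -0.06]
    - [0, 0, -0.03]
  gripper: [1, 1, 1, 1, 1, 1, 1, 1]

```text
time_s: 34.12
tcp_pos: [454.7, 180.0, 300.8]
tcp_rot: [-3.14, -0.005, 0.001]
force: [0.0, 0.0, -0.9]
opening: 58.8
finger_force: 43.5
```

Run:
```python
from h import *
weigh(15)
s=arm.sense();print(np.round(s["tcp_pos"],1),np.round(s["joints"],4),np.round(s["joint_torque"],3))
plan((480,358,297,0))
```

```text
F [ 0.07 -0.23 -1.29] sd [0.17 0.13 0.14] t 34.92 open 59.1
[453.8 179.3 297.2] [ 0.0247  0.0776 -0.5168  1.8048  0.0402  1.2696 -2.0726] [ 1.0000e-03 -2.8527e+01 -8.7500e-01 -2.6518e+01  1.2000e-02  4.0000e-03
 -0.0000e+00]
at [453.8 179.3 297.2] [3.142e+00 0.000e+00 1.000e-03] 34.92
call 0
T [0.018, -0.119, 0.0] rz 0.0
T [0.018, -0.119, 0.0] rz 0.0
T [0.018, -0.119, 0.0] rz 0.0
T [0.017, -0.119, 0.0] rz 0.0
T [0.017, -0.119, 0.0] rz 0.0
```

Request:
step_arm:
  angular:
    - [0, 0, 0]
    - [0, 0, 0]
    - [0, 0, 0]
    - [0, 0, 0]
    - [0, 0, 0]
    - [0, 0, 0]
    - [0, 0, 0]
    - [0, 0, 0]
  translation:
    - [0.01, -0.06, 0]
    - [0.018, -0.119, 0]
    - [0.018, -0.119, 0]
    - [0.018, -0.119, 0]
    - [0.016, -0.11, 0]
    - [0.008, -0.068, 0]
    - [0, 0, 0]
    - [0, 0, 0]
  gripper: [1, 1, 1, 1, 1, 1, 1, 1]

```text
time_s: 35.58
tcp_pos: [479.5, 358.9, 296.8]
tcp_rot: [3.141, 0.001, 0.003]
force: [-1.0, -0.9, -2.2]
opening: 59.1
finger_force: 43.8
```

Request:
step_arm:
  angular:
    - [0, 0, 0]
    - [0, 0, 0]
    - [0, 0, 0]
    - [0, 0, 0]
    - [0, 0, 0]
    - [0, 0, 0]
    - [0, 0, 0]
    - [0, 0, 0]
  translation:
    - [0, 0, 0.04]
    - [0, 0, 0.08]
    - [0, 0, 0.05]
    - [0, 0, 0.02]
    - [0, 0, 0]
    - [0, 0, 0]
    - [0, 0, 0]
    - [0, 0, 0]
  gripper: [1, 1, 1, 1, 1, 1, 1, 1]

```text
time_s: 36.25
tcp_pos: [480.7, 358.1, 241.6]
tcp_rot: [-3.14, -0.002, 0.0]
force: [-0.1, 0.0, -1.4]
opening: 59.2
finger_force: 43.8
```

Run:
```python
from h import *
s=arm.sense();print(np.round(s["tcp_pos"],1),s["time_s"])
see("w7","wrist",{"tub":0})
```

```text
[480.7 358.1 241.6] 36.25
tub 0.92 [276. 171.] [479. 362.   0.]
```

View pics/w7.png

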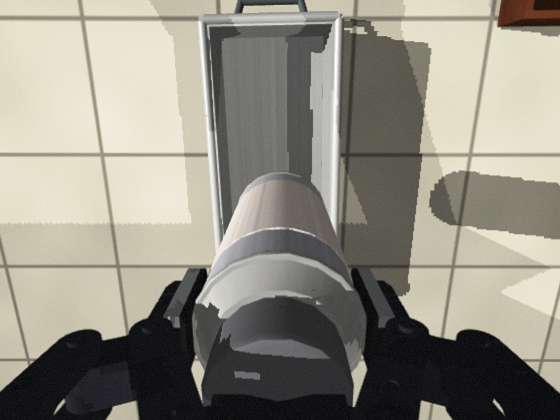

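Request:
step_arm:
  angular:
    - [0, 0, 0]
    - [0, 0, 0]
    - [0, 0, 0]
    - [0, 0, 0]
    - [0, 0, 0]
    - [0, 0, 0]
    - [0, 0, 0]
    - [0, 0, 0]
  translation:
    - [0, -0.01, 0.05]
    - [0, 0, 0.1]
    - [0, 0, 0.11]
    - [0, 0, 0.09]
    - [0, 0, 0.05]
    - [0, 0, 0.025]
    - [0, 0, 0.01]
    - [0, 0, 0]
  gripper: [1, 1, 1, 1, 1, 1, 1, 1]

```text
time_s: 37.02
tcp_pos: [480.4, 361.2, 110.1]
tcp_rot: [-3.141, -0.0, 0.001]
force: [1.1, 0.8, -1.6]
opening: 59.6
finger_force: 43.8
```

Request:
step_arm:
  angular:
    - [0, 0, 0]
    - [0, 0, 0]
    - [0, 0, 0]
    - [0, 0, 0]
    - [0, 0, 0]
    - [0, 0, 0]
    - [0, 0, 0]
    - [0, 0, 0]
  translation:
    - [0, 0, 0.003]
    - [0, 0, 0]
    - [0, 0, 0.003]
    - [0, 0, 0]
    - [0, 0, 0]
    - [0, 0, 0]
    - [0, 0, 0]
    - [0, 0, 0]
  gripper: [1, 1, 1, 1, 1, 1, 1, 1]

```text
time_s: 37.68
tcp_pos: [480.4, 361.0, 108.5]
tcp_rot: [-3.141, -0.001, 0.001]
force: [-1.0, -1.1, 2.1]
opening: 58.9
finger_force: 43.8
```

Run:
```python
from h import *
weigh(3); s=arm.sense();print(s["tcp_pos"],s["joint_torque"][1:4])
```

```text
F [-0.29 -0.72  3.87] sd [0.27 0.33 0.62] t 37.88 open 59.3
[480.42119127 360.9660958  108.48847881] [-42.74974465  -5.61484829 -20.4703027 ]
```

Firmly on the floor; release, lift and check.

Request:
step_arm:
  angular:
    - [0, 0, 0]
    - [0, 0, 0]
    - [0, 0, 0]
    - [0, 0, 0]
    - [0, 0, 0]
    - [0, 0, 0]
    - [0, 0, 0]
    - [0, 0, 0]
  translation:
    - [0, 0, 0]
    - [0, 0, 0]
    - [0, 0, 0]
    - [0, 0, 0]
    - [0, 0, -0.03]
    - [0, 0, -0.08]
    - [0, 0, -0.1]
    - [0, 0, -0.12]
  gripper: [-0.6, -0.8, -1, -1, -1, -1, -1, -1]

```text
time_s: 38.55
tcp_pos: [479.0, 359.9, 207.0]
tcp_rot: [3.14, 0.003, 0.001]
force: [0.8, -0.6, 0.4]
opening: 85.4
finger_force: 0.0
```

Request:
step_arm:
  angular:
    - [0, 0, 0]
    - [0, 0, 0]
    - [0, 0, 0]
    - [0, 0, 0]
    - [0, 0, 0]
    - [0, 0, 0]
    - [0, 0, 0]
    - [0, 0, 0]
  translation:
    - [0, 0, -0.13]
    - [0, 0, -0.13]
    - [0, 0, -0.1]
    - [-0.05, -0.05, 0]
    - [-0.05, -0.05, 0]
    - [0, 0, 0]
    - [0, 0, 0]
    - [0, 0, 0]
  gripper: [-1, -1, -1, -1, -1, -1, -1, -1]

```text
time_s: 39.22
tcp_pos: [450.5, 390.1, 315.0]
tcp_rot: [3.141, -0.001, 0.001]
force: [0.4, -0.4, -0.1]
opening: 85.2
finger_force: 0.0
```

Run:
```python
from h import *
a=arm.camera("scene"); cv2.imwrite("pics/end.png",a[:,:,::-1])
```

```text
(no output)
```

View pics/end.png

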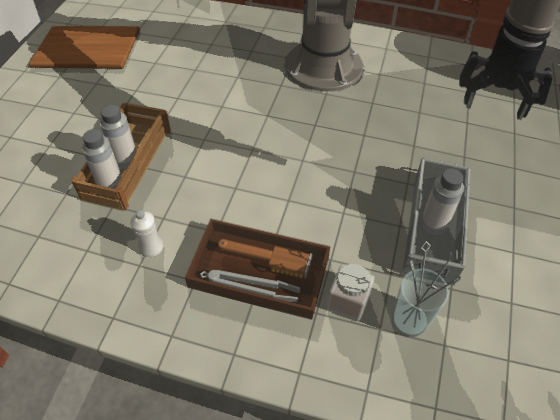

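```bash
python3 -c "
from cell import arm
print(arm.finish_job())"
```

```text
the job is handed in; nothing more can be done
None
```

I handed the job in at about 39 s: the brush is in the tray beside the tongs, two cartridges (about 270 g and 230 g) stand in the crate, and the spent one (about 130 g) stands in the tub; the 230 g reading is the least certain, about three standard errors above the 200 g limit.

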